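# Tip the wide drying plate up against the backrest

### The job

Two rinsed slide plates lie side by side on the white draining slope. Tip the wider one up on its lower edge against the grey backrest and leave it standing there by itself, upright with its face resting on the backrest. Leave the narrower plate lying on the slope as it is.

Things in the scene. Friction and masses are not known exactly. Their poses are not given: they have to be found in the camera images.
- wide_plate: Loose aluminium plate 120 mm long, 100 wide, 5 thick, 0.16 kg, four dark cross bands on top; lies on the slope at 35 degrees, lower end on the table, raised end free past the slope's top on the robot's side. Origin: centre of the underside. x runs down its length (straight down once upright), y across, z out of the banded face. Raised end's under edge: x = -60 mm, 69 mm above the table.
- narrow_plate: The narrower loose aluminium plate, 120 x 60 x 5 mm, about 0.1 kg, same look, lying on the same slope beside the wide one, to its left or its right (centres about 150 mm apart). Origin and axes as for the wide plate. To be left lying there.
- fence: Fixed grey backrest board, 320 mm wide (y), 8 thick, 80 high, leaning 6 degrees away from the robot. Origin: middle of its front face's foot, at table height; x level, away from the robot; z up. A plate pushed at its raised end pivots at this foot; that end climbs on a 120 mm radius, so rise with it: a level push may bind. Stop at upright: it then leans here by itself; pressing on drives its foot out.
- rest: Fixed white draining slope, 300 mm wide (y), rising at 35 degrees from the table towards the robot; its top edge is 46 mm high and 66 mm (towards -x) from its foot. Origin: middle of its foot line on the table, where the plates' lower ends stand; x points to the backrest, whose foot runs parallel, 6 to 10 mm ahead, nothing between.
There are look-alikes about, which are no part of the job. What is shaped like the narrow_plate but brown or orange is not meant.

How it is judged:
At the end, for the whole second after the job is handed in: The wide plate stands on its lower edge, upright within 20 degrees, leaning on the backrest (its underside centre at most 25 mm before or 20 mm behind the foot line, between the ends); the narrow plate lies on the slope within 20 mm of its start; both at rest (angle between wide_plate's own x axis and vertical above 2.8 rad and x of wide_plate in the frame of fence between -0.025 and 0.02 m and y of wide_plate in the frame of fence between -0.15 and 0.15 m and height (world z) of wide_plate below 0.075 m and linear speed of each of wide_plate, narrow_plate below 0.03 m/s and angle between narrow_plate's own x axis and vertical below 2.4 rad and distance of narrow_plate from where it was at the start of the episode below 0.02 m); the robot touches nothing.
It fails at once if the narrow plate is pushed off its place (distance of narrow_plate from where it was at the start of the episode above 0.03 m).
It also fails if it takes over 35 s, if anything falls off the work surface, if the arm or the gripper's body presses on something with over 40 N, if the wrist force passes 120 N, or if a joint passes its speed limit or range.

### The arm

A 6-joint arm with a two-finger parallel gripper is mounted at the origin on the work surface. World frame = base frame: x ahead of the robot, y to its left, z up, the work surface at z = 0. Lengths are in m, angles in rad, forces in N, time in s.
With the tool pointing down it reaches from about 0.25 to 0.85 m from the base axis. Payload 12.5 kg.
Tool frame: the origin (TCP) lies between the finger pads; the fingertips stand 25 mm ahead of it and the grasp point (between the pads) lies 6 mm ahead of it (tcp_to_tips is the distance from the TCP to the fingertips, in m); y points along the fingers, z is the direction in which the jaws open and shut, and the axes are right-handed (so a half turn about y gives the same grasp; the last joint's range is limited). The gripper opens to 93 mm and grips with 3 to 60 N. Pads are 15 mm wide; open, the fingers measure 128 mm over their backs; the gripper's body (75 mm by 188 mm) begins 65 mm behind the grasp point.
Start: joints at [-1.271, 0.351, 1.652, -0, 1.139, -0.085], TCP at [0.206, -0.51, 0.244] pointing down, gripper open.
Joint ranges: [-2.75, 2.75], [-0.79, 2.1], [0.01, 2.65], [-1.57, 4.71], [0.07, 3.14], [-2.87, 2.87]. Speed limits (rad/s): [2.22, 2.22, 2.79, 3.14, 3.14, 3.14].

### API

Orientations are given as a unit quaternion [x, y, z, w].
In Python, from plant import read_state, snapshot, sign_off, find_in, regions_of, spot_point, tcp_to_tips gives the robot as it stands.
- The arm moves only by the shell command python3 -m jog 'ROWS' [FORCE]. ROWS is JSON, one flat list of numbers, 7 for each row, row after row: the turn, a rotation vector about the tool's x, y, z in degrees, then the shift along the tool's x, y, z in cm, then the finger opening in cm, from 0 to 9.3. In form: [wx, wy, wz, x, y, z, grip, wx, wy, wz, x, y, z, grip, ...]. A call has 1 to 8 rows; each row shifts and turns the pose as measured when the row begins, along the tool's axes as they then stand; what a row does not reach is not made up. A row lasts 1/12 s, in which the tool goes at most 41.7 mm and 7.16 degrees, less where a joint would pass 70% of its speed; a pose out of reach is approached as far as the arm can. A call is refused whole if a number of a shift passes 4.17 or a number of a turn 7.16, either way. A call with a gripper value outside its range is refused whole. The fingers move at their own pace and stop on an object; FORCE is the grip in N (left out, the last holds). Time passes only in rows, so rows that do not move let the fingers close. It gives the time, the measured TCP pose, the force and the opening at its end, in the units of the state.
- read_state(): the state, without advancing time (a new reading comes with each control period).
- snapshot(name): name is "side" or "top" or "wrist"; returns a dict with "color" (384x512x3 uint8, red, green, blue), "fovy" (degrees; the focal length in pixels is half the picture's height over the tangent of half this angle, whatever the lens; pixels are square), "cx", "cy" (the principal point, pixels), "R" (3x3) and "t" (3): a world point X has camera coordinates R X + t; the wrist camera has in their place "hand_eye" (4x4, takes a point from camera to tool coordinates, whose origin is the TCP and whose axes are the tool frame's). Camera axes: x right, y down, z forward; pixel columns grow to the right and rows downward; lengths in m; the calibration is good to about 2 mm. The wrist camera is an equidistant fisheye: a pixel r from the principal point sees the ray r / f radians off the axis. A picture is of the moment at which its call begins: read the wrist's pose just before it. There is no depth.
- sign_off(): hands the job in, once; it reports no verdict.
Trained networks look in a picture, given as the dict that the camera call returned (one of the last four; its "shot" number tells which), for a name from the list of things; names that differ only in an ending like _2 or _b are one class to them, and where a whole thing is asked for, a point or a joint stands for the part that bears it (a point fixed in the world has none). Each returns a list of dicts, best first, with "p" (0 to 1); they miss things now and then, are a little off and sometimes report something else, mostly with a low value. They report only what shows in the picture. A call takes as long as a camera call. They do not tell look-alikes from the thing itself.
- find_in(picture, query): "xy" ([column, row] in pixels, amid what is visible of it).
- regions_of(picture, query): "mask" (384x512 bool, what is visible of it) and "xy" ([column, row] in pixels, amid what is visible of it).
- spot_point(picture, query): "xy" ([column, row] in pixels: a listed point, or the origin of a listed thing).
The state is a dict: "time_s": time; "q": joint angles; "joint_vel": joint speeds; "joint_efforts": joint torques, N m; "tool_pos": TCP position; "tcp_rot": TCP orientation; "wrist_force": force on the tool from outside, world axes, zero at the start; "wrist_torque": the same for the moment, N m; "width": finger opening in m.
Only numpy, scipy, OpenCV 4.12 (cv2) and the standard library are available. Lean on these libraries where they do the work, as an engineer would, in place of code of your own. Each camera call takes 0.05 s, during which the arm holds its last target.

## Working session

There is one attempt and no reset: what is moved stays moved. The work goes in short steps, Python scripts to look and compute and a shell command to move; the robot and the scene stay as the last step left them, time stands still between calls to the robot, and variables do not carry over. Pictures are saved under pics/ and viewed, and the job is handed in when it is done.

```bash
ls; mkdir -p pics
python3 - <<'E'
from plant import *
import cv2
s=read_state();print({k:s[k] for k in('time_s','tool_pos','tcp_rot','width','wrist_force')},tcp_to_tips)
for n in('side','top'):
    p=snapshot(n);cv2.imwrite(f'pics/{n}0.png',p['color'][:,:,::-1])
    print(n,p['fovy'],p['cx'],p['cy'],p['R'],p['t'])
    for q in('wide_plate','narrow_plate','fence','rest'):
        print(q,[(f['xy'],round(f['p'],2)) for f in find_in(p,q)],[(f['xy'],round(f['p'],2)) for f in spot_point(p,q)])
E
```

```text
pics
{'time_s': 0.0, 'tool_pos': array([ 0.20637472, -0.50948531,  0.24311382]), 'tcp_rot': array([-0.13523786,  0.69445874, -0.69366409,  0.13515884]), 'width': 0.09322277385181606, 'wrist_force': array([ 0.47837519,  0.37485869, -0.38923557])} 0.025
side 55.20087979557823 255.84098844817325 187.32888367478486 [[-0.93561025 -0.35248434  0.01970411]
 [-0.20065483  0.48502349 -0.8511697 ]
 [ 0.29046703 -0.80031682 -0.52452063]] [0.4906622  0.17494332 0.63565072]
wide_plate [([250.9, 234.4], 0.91)] [([249.6, 233.5], 0.63)]
narrow_plate [([209.8, 161.9], 0.95), ([265.3, 193.6], 0.94), ([331.6, 226.0], 0.79), ([322.2, 309.2], 0.57)] [([263.8, 195.6], 0.93), ([322.4, 305.1], 0.89), ([334.6, 225.4], 0.74), ([212.4, 161.7], 0.74), ([232.0, 222.4], 0.5)]
fence [([212.1, 226.7], 0.75), ([262.7, 193.6], 0.25)] [([229.3, 221.2], 0.98)]
rest [([245.3, 252.4], 0.56)] [([234.3, 225.7], 0.9)]
top 54.91180922569129 255.01254920777728 193.3559952581277 [[-0.00692691 -0.9997706   0.02026759]
 [-0.98733493  0.0036254  -0.15860831]
 [ 0.15849845 -0.02110956 -0.98713354]] [-0.02853424  0.56157408  0.71731056]
wide_plate [([199.2, 219.6], 0.8)] [([198.7, 220.1], 0.56)]
narrow_plate [([265.4, 214.6], 0.88), ([157.6, 304.5], 0.8), ([261.7, 292.9], 0.78), ([332.2, 118.8], 0.69)] [([266.9, 210.4], 0.94), ([331.1, 120.8], 0.9), ([155.5, 304.8], 0.76), ([259.0, 288.6], 0.56), ([199.6, 220.1], 0.25)]
fence [([225.6, 177.6], 0.91)] [([230.5, 193.5], 0.69)]
rest [([242.1, 210.7], 0.85)] [([231.1, 197.4], 0.8), ([268.3, 212.5], 0.51)]
```

```bash
python3 -c "
import cv2
for n in('side','top'):
    i=cv2.imread(f'pics/{n}0.png');cv2.imwrite(f'pics/{n}0b.png',cv2.resize(i[100:340,100:400],None,fx=2.5,fy=2.5,interpolation=cv2.INTER_CUBIC))
"
```

```text
(no output)
```

View pics/top0b.png

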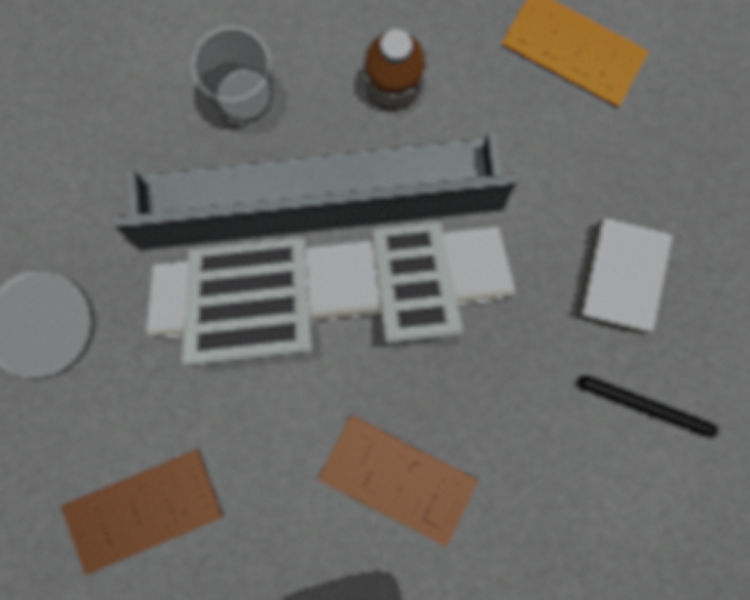

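View pics/side0b.png

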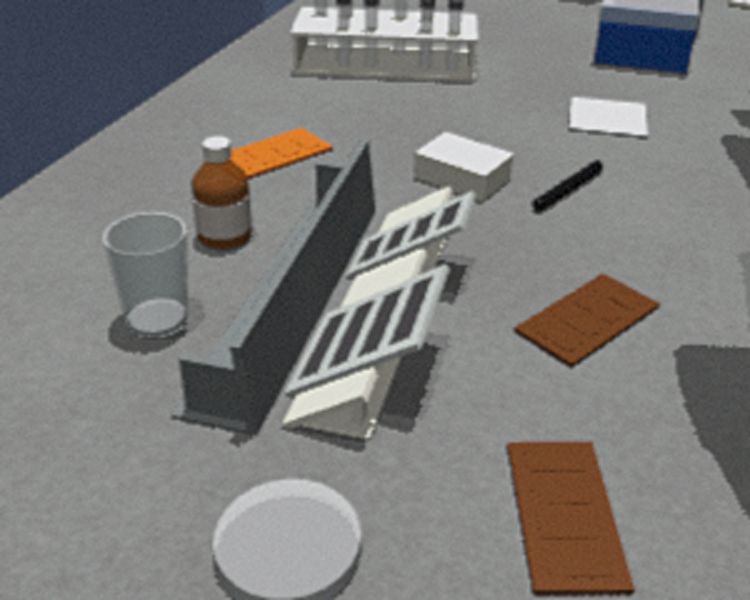

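The top view shows the wide plate on the left (crop px ~(247,300)) and the narrow one on the right (~(417,283)). The side view shows the raised ends overhanging the slope. I plan to grip the wide plate's raised end, swing it about its foot and release it. First I'll fit the pose.

```bash
cat > fit.py <<'E'
from plant import *
import cv2,numpy as np
from scipy.optimize import least_squares
from scipy.spatial.transform import Rotation as Ro
def proj(p,X):
    X=np.atleast_2d(X);f=384/2/np.tan(np.radians(p['fovy'])/2)
    c=X@np.array(p['R']).T+np.array(p['t']);return np.c_[p['cx']+f*c[:,0]/c[:,2],p['cy']+f*c[:,1]/c[:,2]]
def plate(par,W,top=True):
    # par: foot mid x,y (under edge), yaw, ; returns top corners: raised L,R, lower L,R (L=+y)
    x,y,yaw=par;a=np.radians(35)
    R=Ro.from_euler('z',yaw).as_matrix()
    ex=np.array([np.cos(a),0,-np.sin(a)]);ez=np.array([np.sin(a),0,np.cos(a)]);ey=np.array([0,1,0])
    P=[(-.12)*ex*u+s*W/2*ey+.005*ez for u in(1,0) for s in(1,-1)]
    return np.array(P)@R.T+[x,y,0]
E
python3 - <<'E'
from fit import *
T=snapshot('top');S=snapshot('side')
z=lambda l:np.array(l)/2.5+100
wt=z([(182,363),(311,353),(191,245),(304,236)]); nt=z([(384,342),(462,334),(373,228),(441,220)])
ws=z([(420,346),(447,268),(290,390),(335,303)])
for n,o,W in(('wide',[(T,wt),(S,ws)],.1),('narrow',[(T,nt)],.06)):
    r=least_squares(lambda q:np.concatenate([(proj(p,plate(q,W))-m).ravel() for p,m in o]),[.5,.1,0])
    print(n,r.x,np.degrees(r.x[2]));print(r.fun.reshape(-1,2).round(1))
    print(plate(r.x,W).round(3))
    for p,i in((T,'top'),(S,'side')):
        im=cv2.imread(f'pics/{i}0.png') if n=='wide' else cv2.imread(f'pics/{i}o.png')
        c=proj(p,plate(r.x,W))[[0,1,3,2]]
        cv2.polylines(im,[np.round(c*16).astype(int)],True,(0,0,255),1,cv2.LINE_AA,4)
        cv2.imwrite(f'pics/{i}o.png',im)
a,b=[cv2.imread(f'pics/{i}o.png')[130:280,150:340] for i in('top','side')]
cv2.imwrite('pics/ov.png',cv2.resize(np.hstack([a,b]),None,fx=2.1,fy=2.1,interpolation=cv2.INTER_CUBIC))
E
```

```text
wide [0.55548089 0.08739748 0.0769784 ] 4.410537468338691
[[-0.5 -0.3]
 [-0.5 -0.6]
 [ 0.   1.8]
 [ 1.1  1.7]
 [-0.9 -1.6]
 [ 1.5 -2. ]
 [-1.2 -0.6]
 [-1.4  3. ]]
[[0.456 0.13  0.073]
 [0.464 0.03  0.073]
 [0.554 0.137 0.004]
 [0.562 0.038 0.004]]
narrow [ 0.57097976 -0.04962909  0.08977092] 5.143494979000524
[[ 0.4 -1.1]
 [-0.3 -0.8]
 [-0.1  0.8]
 [ 0.1  1.4]]
[[ 0.473 -0.028  0.073]
 [ 0.479 -0.088  0.073]
 [ 0.571 -0.019  0.004]
 [ 0.577 -0.079  0.004]]
```

View pics/ov.png

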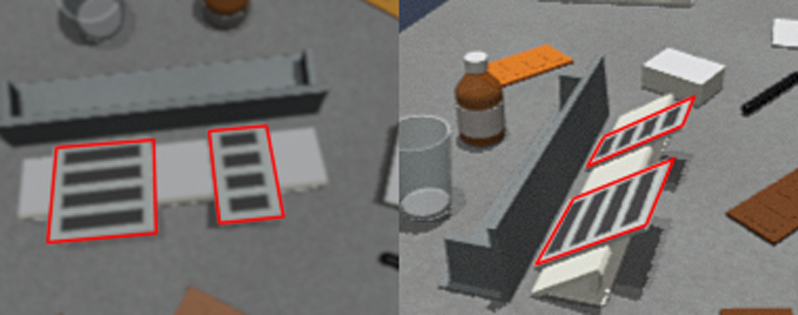

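The overlay fits both views within about 3 mm. Next is a helper that works out rows from the measured pose to a goal.

```bash
cat > way.py <<'E'
import sys,numpy as np
from plant import read_state
from scipy.spatial.transform import Rotation as Ro, Slerp
YAW=np.radians(4.7);FOOT=np.array([.5555,.0874,0])
def tool_rot(pitch,yaw,sgn):
    # approach (tool y) pitched down by pitch; z = sgn*normal
    c,s=np.cos(pitch),np.sin(pitch)
    y=np.array([c,0,-s]);z=sgn*np.array([s,0,c]);x=np.cross(y,z)
    return Ro.from_euler('z',yaw)*Ro.from_matrix(np.c_[x,y,z])
def tcp_at(pitch_deg,back,foot=FOOT,yaw=YAW):
    # tcp for plate at pitch, 'back' metres behind plate raised end along its length, mid thickness
    p=np.radians(pitch_deg);ex=np.array([np.cos(p),0,-np.sin(p)]);ez=np.array([np.sin(p),0,np.cos(p)])
    return foot+Ro.from_euler('z',yaw).apply(-(.12+back)*ex+.0025*ez)
def rows(goal,pitch_deg,sgn,maxr=6.5,maxd=.036,yaw=YAW,n=None):
    s=read_state();p=np.array(s['tool_pos']);R=Ro.from_quat(s['tcp_rot'])
    G=tool_rot(np.radians(pitch_deg),yaw,sgn)
    ang=np.degrees((R.inv()*G).magnitude());d=np.linalg.norm(goal-p)
    n=n or max(1,int(np.ceil(max(ang/maxr,d/maxd))))
    rv=np.degrees((R.inv()*G).as_rotvec())/n
    print('t',round(s['time_s'],2),'pos',p.round(4),'ang',ang.round(1),'dist',d.round(4),'n',n,'q',np.round(s['q'],2),'F',np.round(s['wrist_force'],1),'w',round(s['width'],4))
    Rk=R
    for k in range(n):
        print(rv.round(2).tolist(),(Rk.inv().apply((goal-p)/n)*100).round(2).tolist())
        Rk=Rk*Ro.from_rotvec(np.radians(rv))
E
python3 - <<'E'
from way import *
for sgn in(1,-1):
    g=tcp_at(35,.10)+[0,0,.08];print(g);rows(g,60,sgn)
E
```

```text
[0.37732166 0.07275107 0.2082347 ]
t 1.0 pos [ 0.2065 -0.5098  0.2436] ang 77.8 dist 0.6081 n 17 q [-1.27  0.35  1.65  0.    1.14 -0.08] F [0.4 1.1 0.1] w 0.0929
[1.52, -4.17, 1.12] [-2.22, 0.21, -2.8]
[1.52, -4.17, 1.12] [-2.41, 0.18, -2.64]
[1.52, -4.17, 1.12] [-2.59, 0.16, -2.46]
[1.52, -4.17, 1.12] [-2.76, 0.15, -2.27]
[1.52, -4.17, 1.12] [-2.92, 0.15, -2.06]
[1.52, -4.17, 1.12] [-3.06, 0.16, -1.85]
[1.52, -4.17, 1.12] [-3.18, 0.17, -1.63]
[1.52, -4.17, 1.12] [-3.29, 0.19, -1.4]
[1.52, -4.17, 1.12] [-3.38, 0.23, -1.16]
[1.52, -4.17, 1.12] [-3.45, 0.26, -0.92]
[1.52, -4.17, 1.12] [-3.5, 0.31, -0.67]
[1.52, -4.17, 1.12] [-3.53, 0.36, -0.43]
[1.52, -4.17, 1.12] [-3.55, 0.43, -0.18]
[1.52, -4.17, 1.12] [-3.54, 0.49, 0.07]
[1.52, -4.17, 1.12] [-3.52, 0.57, 0.31]
[1.52, -4.17, 1.12] [-3.47, 0.65, 0.55]
[1.52, -4.17, 1.12] [-3.41, 0.73, 0.78]
[0.37732166 0.07275107 0.2082347 ]
t 1.0 pos [ 0.2065 -0.5098  0.2436] ang 110.2 dist 0.6081 n 17 q [-1.27  0.35  1.65  0.    1.14 -0.08] F [0.4 1.1 0.1] w 0.0929
[-1.21, 6.15, 1.65] [-2.22, 0.21, -2.8]
[-1.21, 6.15, 1.65] [-1.9, 0.33, -3.01]
[-1.21, 6.15, 1.65] [-1.55, 0.44, -3.19]
[-1.21, 6.15, 1.65] [-1.19, 0.55, -3.33]
[-1.21, 6.15, 1.65] [-0.81, 0.65, -3.42]
[-1.21, 6.15, 1.65] [-0.42, 0.74, -3.47]
[-1.21, 6.15, 1.65] [-0.02, 0.82, -3.48]
[-1.21, 6.15, 1.65] [0.38, 0.89, -3.44]
[-1.21, 6.15, 1.65] [0.77, 0.95, -3.36]
[-1.21, 6.15, 1.65] [1.15, 0.99, -3.24]
[-1.21, 6.15, 1.65] [1.52, 1.02, -3.07]
[-1.21, 6.15, 1.65] [1.87, 1.03, -2.87]
[-1.21, 6.15, 1.65] [2.19, 1.03, -2.63]
[-1.21, 6.15, 1.65] [2.49, 1.02, -2.36]
[-1.21, 6.15, 1.65] [2.76, 0.99, -2.05]
[-1.21, 6.15, 1.65] [2.99, 0.95, -1.73]
[-1.21, 6.15, 1.65] [3.18, 0.89, -1.37]
```

```bash
python3 -m jog '[1.5,-4.2,1.1,-2.2,0.2,-2.8,9.3, 1.5,-4.2,1.1,-2.4,0.2,-2.6,7, 1.5,-4.2,1.1,-2.6,0.2,-2.5,5, 1.5,-4.2,1.1,-2.8,0.1,-2.3,3, 1.5,-4.2,1.1,-2.9,0.1,-2.1,3, 1.5,-4.2,1.1,-3.1,0.2,-1.8,3, 1.5,-4.2,1.1,-3.2,0.2,-1.6,3, 1.5,-4.2,1.1,-3.3,0.2,-1.4,3]' 20; python3 -c "
from way import *
rows(tcp_at(35,.10)+[0,0,.08],60,1)"
```

```text
time_s: 1.67
tool_pos: [0.2861, -0.2286, 0.2244]
tcp_rot: [0.265, -0.551, 0.682, -0.402]
wrist_force: [0.1, -0.3, 0.9]
width: 0.0511
t 1.67 pos [ 0.2861 -0.2286  0.2244] ang 39.8 dist 0.3153 n 9 q [-0.91 -0.08  2.24  0.23  0.78 -0.48] F [ 0.1 -0.3  0.9] w 0.0511
[1.48, -4.02, 1.11] [-3.34, 0.2, -1.03]
[1.48, -4.02, 1.11] [-3.4, 0.24, -0.8]
[1.48, -4.02, 1.11] [-3.45, 0.29, -0.56]
[1.48, -4.02, 1.11] [-3.47, 0.35, -0.33]
[1.48, -4.02, 1.11] [-3.48, 0.41, -0.1]
[1.48, -4.02, 1.11] [-3.47, 0.48, 0.14]
[1.48, -4.02, 1.11] [-3.44, 0.55, 0.37]
[1.48, -4.02, 1.11] [-3.4, 0.63, 0.59]
[1.48, -4.02, 1.11] [-3.33, 0.71, 0.81]
```

```bash
python3 -m jog '[1.5,-4,1.1,-3.3,0.2,-1,3, 1.5,-4,1.1,-3.4,0.2,-0.8,3, 1.5,-4,1.1,-3.4,0.3,-0.6,3, 1.5,-4,1.1,-3.5,0.4,-0.3,3, 1.5,-4,1.1,-3.5,0.4,-0.1,3, 1.5,-4,1.1,-3.5,0.5,0.1,3, 1.5,-4,1.1,-3.4,0.6,0.4,3, 1.5,-4,1.1,-3.4,0.6,0.6,3]'; python3 -c "
from way import *
rows(tcp_at(35,.08),35,1)"
```

```text
time_s: 2.33
tool_pos: [0.3653, 0.0512, 0.2115]
tcp_rot: [-0.357, 0.352, -0.601, 0.623]
wrist_force: [1.3, -1.5, -0.0]
width: 0.0298
t 2.33 pos [0.3653 0.0512 0.2115] ang 25.4 dist 0.1015 n 4 q [-0.01 -0.15  2.41  0.07  0.36 -0.09] F [ 1.3 -1.5 -0. ] w 0.0298
[6.29, -0.66, 0.4] [-0.53, 2.42, -0.55]
[6.29, -0.66, 0.4] [-0.52, 2.35, -0.81]
[6.29, -0.66, 0.4] [-0.51, 2.25, -1.05]
[6.29, -0.66, 0.4] [-0.51, 2.12, -1.29]
```

Run:
```python
from way import *
s=read_state();q=s['q'];p=s['tool_pos']
D=[([.351,1.652,1.139],(np.hypot(.206,.51),.244)),(q[[1,2,4]],(np.hypot(p[0],p[1]),p[2])),([-.08,2.24,.78],(np.hypot(.2861,.2286),.2244))]
A=[];B=[]
for (a,b,c),(r,z) in D:
    A+=[[np.sin(a),np.sin(a+b),np.sin(a+b+c),0],[np.cos(a),np.cos(a+b),np.cos(a+b+c),1]];B+=[r,z]
for m in(4,6):
    k,res,_,sv=np.linalg.lstsq(np.array(A[:m]),np.array(B[:m]),rcond=None);print(k,sv,res)
    from scipy.optimize import least_squares
    for g,pd in((tcp_at(35,.005),35),(tcp_at(35,.06),35),(tcp_at(35,.005),45),(tcp_at(35,.005),50),(tcp_at(35,.06),45),(tcp_at(96,.005),96)):
        S=np.pi/2+np.radians(pd);r=np.hypot(*g[:2])-k[2]*np.sin(S);z=g[2]-k[3]-k[2]*np.cos(S)
        d=np.hypot(r,z);el=np.pi-np.arccos((k[0]**2+k[1]**2-d*d)/(2*k[0]*k[1]))
        q1=np.arctan2(r,z)-np.arctan2(k[1]*np.sin(el),k[0]+k[1]*np.cos(el))
        print(pd,g.round(3),'q1',q1,'q2',el,'q4',S-q1-el)
```

```text
[0.50337301 0.41523893 0.24827529 0.19352556] [2.55884132 1.15690119 0.31537057 0.12021701] []
35 [0.455 0.079 0.074] q1 0.5163485329002918 q2 2.601602877049788 q4 -0.9362898449571677
35 [0.41  0.075 0.105] q1 0.37502019087929483 q2 2.6964263408165037 q4 -0.8897849667028863
45 [0.455 0.079 0.074] q1 0.4084459582578178 q2 2.5239812580121543 q4 -0.5762327260776274
50 [0.455 0.079 0.074] q1 0.37434799654198714 q2 2.4789599660132366 q4 -0.40984700976316235
45 [0.41  0.075 0.105] q1 0.2571892703428993 q2 2.608136296911058 q4 -0.5091310770616126
96 [0.571 0.089 0.124] q1 0.5666207024982471 q2 1.642025724105487 q4 1.037665982105719
[0.47492142 0.42686273 0.22634527 0.20772257] [3.16351622 1.36415376 0.31876908 0.1721509 ] [5.2496118e-05]
35 [0.455 0.079 0.074] q1 0.4885641496384192 q2 2.527622958241375 q4 -0.8345255428868823
35 [0.41  0.075 0.105] q1 0.33905396170808966 q2 2.6295083863454156 q4 -0.7869007830605932
45 [0.455 0.079 0.074] q1 0.4024684883890215 q2 2.4647947832697166 q4 -0.5110687814663932
50 [0.455 0.079 0.074] q1 0.3751455195108009 q2 2.426819272258035 q4 -0.3585038389767745
45 [0.41  0.075 0.105] q1 0.24655993280783495 q2 2.5586518615328164 q4 -0.44901730414830654
96 [0.571 0.089 0.124] q1 0.5791902876649521 q2 1.6348445777842258 q4 1.0322775432602753
```

```bash
cat >> way.py <<'E'
K=[0.48,0.425,0.23,0.205]
def ik(g,pd,k=K):
    S=np.pi/2+np.radians(pd);r=np.hypot(*g[:2])-k[2]*np.sin(S);z=g[2]-k[3]-k[2]*np.cos(S)
    d=np.hypot(r,z);el=np.pi-np.arccos((k[0]**2+k[1]**2-d*d)/(2*k[0]*k[1]))
    q1=np.arctan2(r,z)-np.arctan2(k[1]*np.sin(el),k[0]+k[1]*np.cos(el))
    return np.round([q1,el,S-q1-el],2)
def push_tcp(theta,P,w=.093,below=.014,gap=0.,foot=FOOT,yaw=YAW):
    # TCP so the rear pad's face passes the plate's under raised edge, tips 'below' past it; gap = clearance
    t=np.radians(theta);p=np.radians(P)
    E=np.array([-.12*np.cos(t),0,.12*np.sin(t)]);a=np.array([np.cos(p),0,-np.sin(p)]);n=np.array([np.sin(p),0,np.cos(p)])
    return foot+Ro.from_euler('z',yaw).apply(E-(.025-below)*a+(w/2-gap)*n)
E
python3 - <<'E'
from way import *
for w in(.06,.093):
  for th,P in((35,65),(35,70),(35,75),(35,80),(50,80),(70,85),(88,90)):
    g=push_tcp(th,P,w);print(w,th,P,g.round(3),ik(g,P))
E
```

```text
0.06 35 65 [0.48  0.081 0.091] [0.34 2.23 0.13]
0.06 35 70 [0.482 0.081 0.089] [0.36 2.18 0.26]
0.06 35 75 [0.484 0.081 0.087] [0.38 2.12 0.38]
0.06 35 80 [0.485 0.082 0.085] [0.41 2.07 0.49]
0.06 50 80 [0.506 0.083 0.108] [0.4  2.   0.57]
0.06 70 85 [0.543 0.086 0.126] [0.46 1.84 0.76]
0.06 88 90 [0.581 0.09  0.131] [0.54 1.67 0.93]
0.093 35 65 [0.495 0.082 0.098] [0.35 2.19 0.17]
0.093 35 70 [0.497 0.083 0.095] [0.37 2.14 0.29]
0.093 35 75 [0.499 0.083 0.091] [0.39 2.08 0.4 ]
0.093 35 80 [0.501 0.083 0.088] [0.43 2.03 0.51]
0.093 50 80 [0.522 0.085 0.111] [0.42 1.96 0.59]
0.093 70 85 [0.56  0.088 0.128] [0.48 1.79 0.78]
0.093 88 90 [0.598 0.091 0.131] [0.57 1.62 0.95]
```

```bash
python3 -c "
from way import *
g=push_tcp(35,72,.07,gap=.025)+[0,0,.06];print(g,ik(g,72));rows(g,72,1)"
```

```text
[0.46362312 0.07984635 0.14238096] [0.23 2.16 0.44]
t 2.33 pos [0.3653 0.0512 0.2115] ang 12.2 dist 0.1235 n 4 q [-0.01 -0.15  2.41  0.07  0.36 -0.09] F [ 1.3 -1.5 -0. ] w 0.0298
[-2.96, -0.75, 0.17] [-0.63, 2.74, 1.29]
[-2.96, -0.75, 0.17] [-0.6, 2.67, 1.44]
[-2.96, -0.75, 0.17] [-0.57, 2.59, 1.58]
[-2.96, -0.75, 0.17] [-0.54, 2.51, 1.72]
```

```bash
python3 -m jog '[-3,-0.8,0.2,-0.6,2.7,1.3,7, -3,-0.8,0.2,-0.6,2.7,1.4,7, -3,-0.8,0.2,-0.6,2.6,1.6,7, -3,-0.8,0.2,-0.5,2.5,1.7,7, 0,0,0,0,0,0,7, 0,0,0,0,0,0,7, 0,0,0,0,0,0,7]'; python3 -c "
from way import *
g=push_tcp(35,72,.07,gap=.02);rows(g,72,1)
from plant import snapshot
import cv2
p=snapshot('side')['color'];q=snapshot('top')['color']
cv2.imwrite('pics/s1.png',cv2.resize(cv2.hconcat([p[80:300,130:400],q[80:300,130:400]])[:,:,::-1],None,fx=1.48,fy=1.48))"
```

```text
time_s: 2.92
tool_pos: [0.4671, 0.0918, 0.1381]
tcp_rot: [-0.44, 0.394, -0.539, 0.601]
wrist_force: [0.9, 0.4, -0.2]
width: 0.0687
t 2.92 pos [0.4671 0.0918 0.1381] ang 1.6 dist 0.0554 n 2 q [ 0.09  0.27  2.13  0.01  0.44 -0.02] F [ 0.9  0.4 -0.2] w 0.0687
[0.21, 0.76, -0.21] [0.58, 2.58, -0.82]
[0.21, 0.76, -0.21] [0.58, 2.58, -0.82]
```

View pics/s1.png

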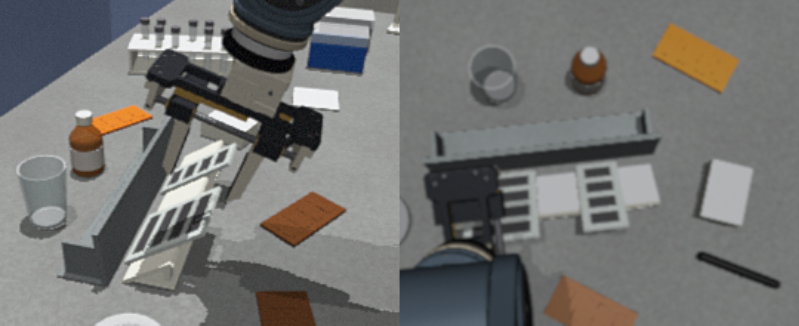

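The side view shows the jaws straddling the wide plate's raised end, front finger above it and rear finger on the robot side. Next I descend behind the edge.

```bash
python3 -m jog '[0.2,0.8,-0.2,0.6,1.7,-0.5,7, 0.2,0.8,-0.2,0.6,1.7,-0.5,7, 0,0,0,0,1.7,-0.5,7, 0,0,0,0,0,0,7]'; python3 -c "
from way import *
g=push_tcp(35,72,.07,gap=.02);rows(g,72,1)
from plant import snapshot
import cv2
p=snapshot('side')['color']
cv2.imwrite('pics/s2.png',cv2.resize(p[130:300,150:380][:,:,::-1],None,fx=3,fy=3))"
```

```text
time_s: 3.35
tool_pos: [0.469, 0.0784, 0.0896]
tcp_rot: [-0.427, 0.396, -0.552, 0.597]
wrist_force: [-0.0, 0.1, -0.5]
width: 0.07
t 3.35 pos [0.469  0.0784 0.0896] ang 0.8 dist 0.006 n 1 q [ 0.07  0.37  2.17  0.02  0.28 -0.03] F [-0.   0.1 -0.5] w 0.07
[-0.72, -0.28, 0.05] [-0.19, 0.52, -0.23]
```

View pics/s2.png

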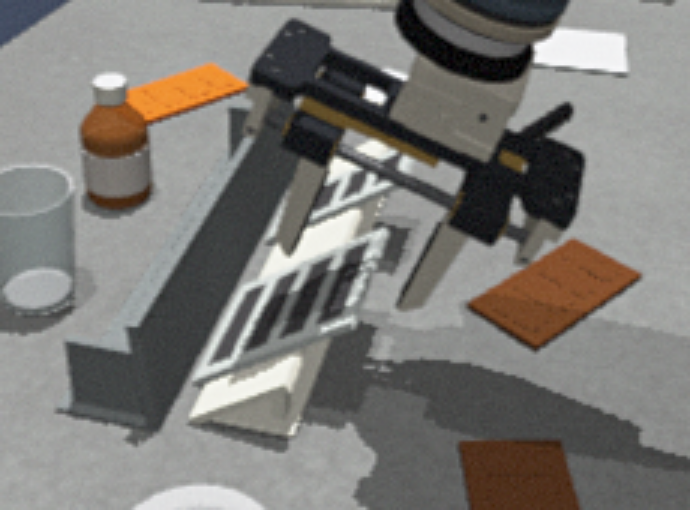

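Run:
```python
from fit import *; from way import *
s=read_state();R=Ro.from_quat(s['tcp_rot']);p=s['tool_pos']
S=snapshot('side')
z=lambda X:((proj(S,X)-[150,130])*3).round(0)
print('rear tip',p+R.apply([0,.025,-.035]),z(p+R.apply([0,.025,-.035])),'front',z(p+R.apply([0,.025,.035])))
print('edge',z(push_tcp(35,72,0,below=.025)))
FOOTc=[.5555,.0874,YAW]
print(z(plate(FOOTc,.1)))
# rows: push arc
for th,P in((35,72),(42,75),(50,78),(58,81),(66,84),(74,87),(82,89),(88,90)):
    g=push_tcp(th,P,.07,gap=0);print(th,P,g.round(4))
```

```text
rear tip [0.44457435 0.07656506 0.05597341] [[397. 295.]] front [[294. 246.]]
edge [[377. 276.]]
[[352. 320.]
 [391. 225.]
 [195. 376.]
 [247. 283.]]
35 72 [0.4873 0.0818 0.0901]
42 75 [0.4975 0.0826 0.1   ]
50 78 [0.5105 0.0837 0.11  ]
58 81 [0.5249 0.0849 0.1181]
66 84 [0.5404 0.0862 0.1242]
74 87 [0.5568 0.0875 0.1282]
82 89 [0.5735 0.0889 0.1304]
88 90 [0.5862 0.0899 0.1309]
```

```bash
python3 -m jog '[-0.7,-0.3,0,-0.2,0.5,0.4,7, 0,0,0,0,0,0.6,7, 0,0,0,0,0,0.4,7, 0,0,0,0,0,0,7]'; python3 -c "
from way import *
for th,P in((42,75),(50,78)):
  rows(push_tcp(th,P,.07,gap=0),P,1,maxr=2.,maxd=.008)"
```

```text
time_s: 3.78
tool_pos: [0.4879, 0.0824, 0.096]
tcp_rot: [-0.431, 0.395, -0.55, 0.597]
wrist_force: [-0.4, -0.8, 0.6]
width: 0.0699
t 3.78 pos [0.4879 0.0824 0.096 ] ang 3.5 dist 0.0104 n 2 q [ 0.07  0.38  2.11  0.01  0.32 -0.02] F [-0.4 -0.8  0.6] w 0.0699
[-1.73, 0.05, 0.02] [0.03, -0.04, 0.52]
[-1.73, 0.05, 0.02] [0.03, -0.05, 0.51]
t 3.78 pos [0.4879 0.0824 0.096 ] ang 6.5 dist 0.0265 n 4 q [ 0.07  0.38  2.11  0.01  0.32 -0.02] F [-0.4 -0.8  0.6] w 0.0699
[-1.62, 0.02, 0.01] [0.02, -0.15, 0.65]
[-1.62, 0.02, 0.01] [0.02, -0.17, 0.64]
[-1.62, 0.02, 0.01] [0.02, -0.19, 0.64]
[-1.62, 0.02, 0.01] [0.02, -0.21, 0.63]
```

```bash
python3 -m jog '[0,0,0,0,0.5,-0.1,7, -1,0,0,0,0.1,0.4,7, -1,0,0,0,0,0.5,7, 0,0,0,0,0,0,7]'; python3 -c "
from way import *
for th,P in((42,75),(50,78)):
  rows(push_tcp(th,P,.07,gap=0),P,1,maxr=2.,maxd=.008)
from plant import snapshot
import cv2
p=snapshot('side')['color']
cv2.imwrite('pics/s3.png',cv2.resize(p[130:300,150:380][:,:,::-1],None,fx=3,fy=3))"
```

```text
time_s: 4.12
tool_pos: [0.4974, 0.0835, 0.0926]
tcp_rot: [-0.441, 0.405, -0.542, 0.589]
wrist_force: [-0.7, -0.5, -1.1]
width: 0.0698
t 4.12 pos [0.4974 0.0835 0.0926] ang 1.4 dist 0.0074 n 1 q [ 0.07  0.41  2.07  0.    0.38 -0.02] F [-0.7 -0.5 -1.1] w 0.0698
[-1.38, 0.12, 0.04] [0.09, -0.71, 0.2]
t 4.12 pos [0.4974 0.0835 0.0926] ang 4.4 dist 0.0217 n 3 q [ 0.07  0.41  2.07  0.    0.38 -0.02] F [-0.7 -0.5 -1.1] w 0.0698
[-1.46, 0.04, 0.01] [0.03, -0.43, 0.58]
[-1.46, 0.04, 0.01] [0.03, -0.45, 0.57]
[-1.46, 0.04, 0.01] [0.03, -0.46, 0.56]
```

View pics/s3.png

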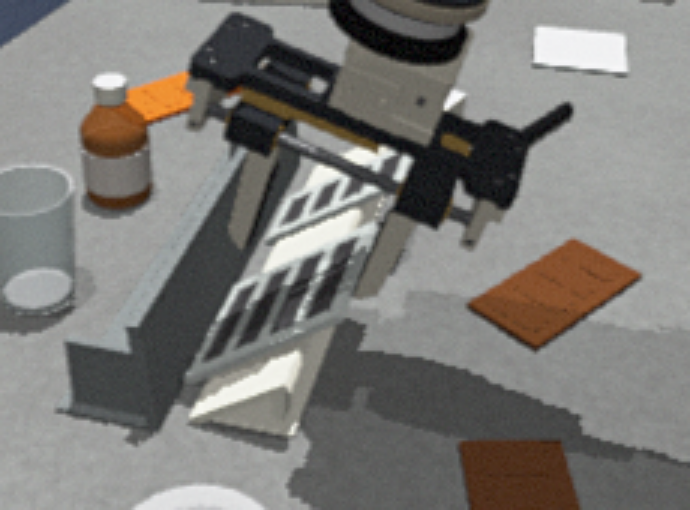

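The finger is at the plate's end (crop ~(370,270)), and the plate has moved slightly towards the backrest. I continue up the arc.

```bash
python3 -m jog '[-1.5,0,0,0,-0.5,0.6,7, -1.5,0,0,0,-0.5,0.6,7, -1.5,0,0,0,-0.4,0.6,7, 0,0,0,0,0,0,7]'; python3 -c "
from way import *
for th,P in((50,78),(60,82),):
  rows(push_tcp(th,P,.07,gap=0)+[.004,0,0],P,1,maxr=2.,maxd=.008)
from plant import snapshot
import cv2
p=snapshot('side')['color']
cv2.imwrite('pics/s4.png',cv2.resize(p[130:300,150:380][:,:,::-1],None,fx=3,fy=3))"
```

```text
time_s: 4.5
tool_pos: [0.5084, 0.0846, 0.1092]
tcp_rot: [-0.466, 0.427, -0.525, 0.57]
wrist_force: [-0.6, -0.4, 0.4]
width: 0.0699
t 4.5 pos [0.5084 0.0846 0.1092] ang 0.4 dist 0.0062 n 1 q [ 0.07  0.41  1.98  0.    0.54 -0.01] F [-0.6 -0.4  0.4] w 0.0699
[0.4, 0.13, 0.04] [0.14, 0.04, 0.6]
t 4.5 pos [0.5084 0.0846 0.1092] ang 3.6 dist 0.0265 n 4 q [ 0.07  0.41  1.98  0.    0.54 -0.01] F [-0.6 -0.4  0.4] w 0.0699
[-0.9, 0.03, 0.01] [0.04, -0.14, 0.65]
[-0.9, 0.03, 0.01] [0.04, -0.15, 0.65]
[-0.9, 0.03, 0.01] [0.04, -0.16, 0.64]
[-0.9, 0.03, 0.01] [0.04, -0.17, 0.64]
```

View pics/s4.png

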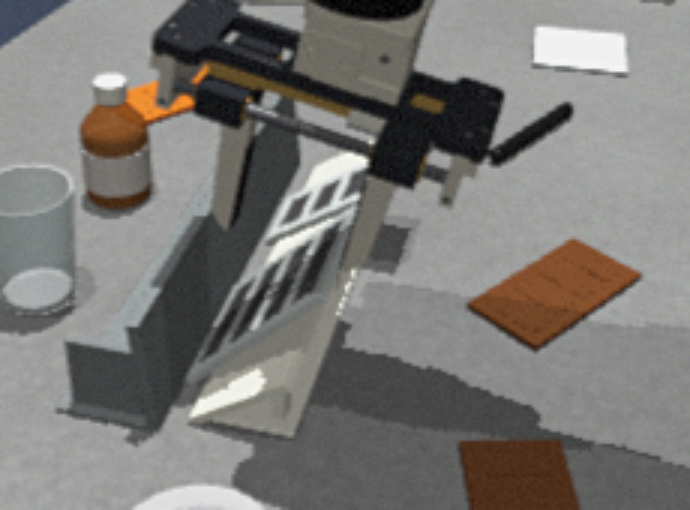

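The plate is tilting up as planned, at about 45 degrees, with the finger behind its end. I continue.

```bash
python3 -m jog '[-0.9,0,0,0,-0.1,0.7,7, -0.9,0,0,0,-0.2,0.7,7, -0.9,0,0,0,-0.2,0.7,7, -0.9,0,0,0,-0.2,0.7,7, 0,0,0,0,0,0,7]'; python3 -c "
from way import *
for th,P in((60,82),(72,86),):
  rows(push_tcp(th,P,.07,gap=0)+[.004,0,0],P,1,maxr=2.,maxd=.008)
from plant import snapshot
import cv2
p=snapshot('side')['color']
cv2.imwrite('pics/s5.png',cv2.resize(p[130:300,150:380][:,:,::-1],None,fx=3,fy=3))"
```

```text
time_s: 4.97
tool_pos: [0.5294, 0.0866, 0.1167]
tcp_rot: [-0.485, 0.445, -0.51, 0.555]
wrist_force: [-1.2, -0.4, 0.7]
width: 0.0703
t 4.97 pos [0.5294 0.0866 0.1167] ang 0.3 dist 0.0047 n 1 q [ 0.08  0.45  1.88  0.    0.68 -0.01] F [-1.2 -0.4  0.7] w 0.0703
[0.24, 0.16, 0.04] [0.17, -0.25, 0.36]
t 4.97 pos [0.5294 0.0866 0.1167] ang 3.8 dist 0.0293 n 4 q [ 0.08  0.45  1.88  0.    0.68 -0.01] F [-1.2 -0.4  0.7] w 0.0703
[-0.94, 0.04, 0.01] [0.04, -0.18, 0.71]
[-0.94, 0.04, 0.01] [0.04, -0.19, 0.71]
[-0.94, 0.04, 0.01] [0.04, -0.2, 0.7]
[-0.94, 0.04, 0.01] [0.04, -0.21, 0.7]
```

View pics/s5.png

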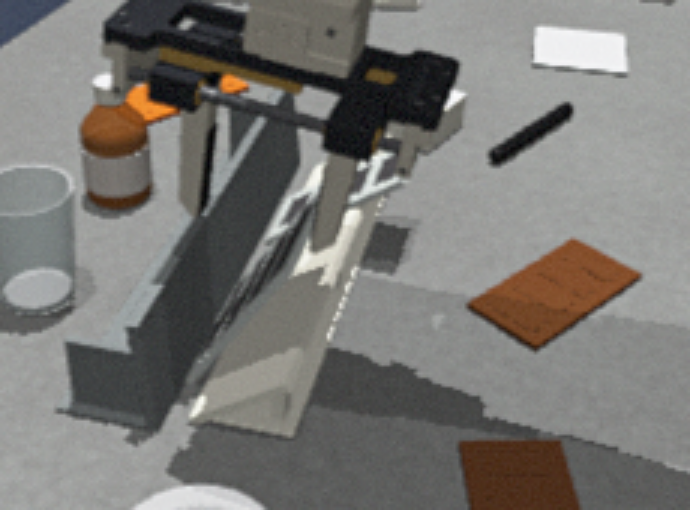

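The plate is at about 60 degrees and the front finger clears the backrest's top. I continue.

```bash
python3 -m jog '[-0.9,0,0,0,-0.2,0.7,7, -0.9,0,0,0,-0.3,0.7,7, -0.9,0,0,0,-0.2,0.7,7, -0.9,0,0,0,-0.2,0.7,7, 0,0,0,0,0,0,7]'; python3 -c "
from way import *
for th,P in((72,86),(80,88),(88,90)):
  rows(push_tcp(th,P,.07,gap=0)+[.004,0,0],P,1,maxr=2.,maxd=.008)
from plant import snapshot
import cv2
p=snapshot('side')['color']
cv2.imwrite('pics/s6.png',cv2.resize(p[130:300,150:380][:,:,::-1],None,fx=3,fy=3))"
```

```text
time_s: 5.43
tool_pos: [0.5503, 0.0887, 0.1245]
tcp_rot: [-0.503, 0.462, -0.494, 0.538]
wrist_force: [0.2, 0.5, 0.4]
width: 0.07
t 5.43 pos [0.5503 0.0887 0.1245] ang 0.2 dist 0.0071 n 1 q [ 0.08  0.49  1.78 -0.    0.81 -0.01] F [0.2 0.5 0.4] w 0.07
[0.11, 0.18, 0.04] [0.2, -0.26, 0.63]
t 5.43 pos [0.5503 0.0887 0.1245] ang 1.9 dist 0.0236 n 3 q [ 0.08  0.49  1.78 -0.    0.81 -0.01] F [0.2 0.5 0.4] w 0.07
[-0.63, 0.06, 0.01] [0.07, -0.14, 0.77]
[-0.63, 0.06, 0.01] [0.07, -0.15, 0.77]
[-0.63, 0.06, 0.01] [0.07, -0.16, 0.77]
t 5.43 pos [0.5503 0.0887 0.1245] ang 3.9 dist 0.0404 n 6 q [ 0.08  0.49  1.78 -0.    0.81 -0.01] F [0.2 0.5 0.4] w 0.07
[-0.65, 0.03, 0.01] [0.04, -0.06, 0.67]
[-0.65, 0.03, 0.01] [0.04, -0.07, 0.67]
[-0.65, 0.03, 0.01] [0.03, -0.08, 0.67]
[-0.65, 0.03, 0.01] [0.03, -0.08, 0.67]
[-0.65, 0.03, 0.01] [0.03, -0.09, 0.67]
[-0.65, 0.03, 0.01] [0.03, -0.1, 0.67]
```

View pics/s6.png

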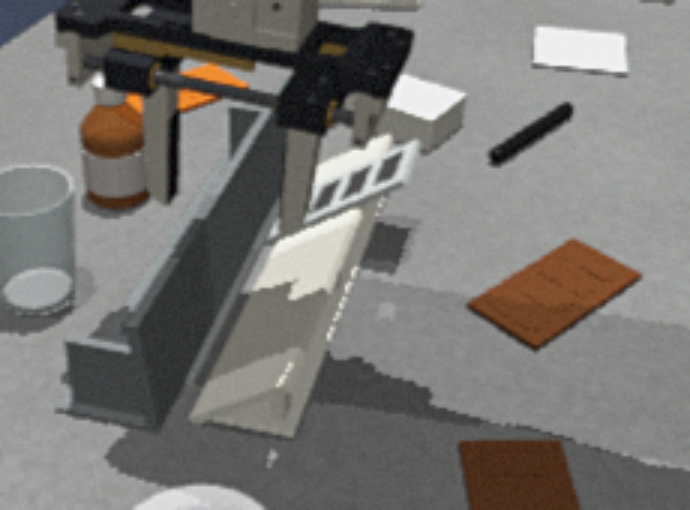

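```bash
python3 -m jog '[-0.7,0,0,0,-0.1,0.7,7, -0.7,0,0,0,-0.2,0.7,7, -0.6,0,0,0,-0.2,0.7,7, 0,0,0,0,0,0,7]'; python3 -c "
from way import *
for th,P in((80,88),(88,90)):
  rows(push_tcp(th,P,.07,gap=0)+[.004,0,0],P,1,maxr=2.,maxd=.008)
from plant import snapshot
import cv2
p=snapshot('side')['color'];q=snapshot('top')['color']
cv2.imwrite('pics/s7.png',cv2.resize(cv2.hconcat([p[100:300,150:350],q[130:330,130:330]])[:,:,::-1],None,fx=2,fy=2))"
```

```text
time_s: 5.82
tool_pos: [0.5664, 0.0902, 0.1276]
tcp_rot: [-0.513, 0.471, -0.485, 0.528]
wrist_force: [-1.0, 0.6, 0.8]
width: 0.0702
t 5.82 pos [0.5664 0.0902 0.1276] ang 0.4 dist 0.0076 n 1 q [ 0.08  0.52  1.71 -0.    0.88 -0.01] F [-1.   0.6  0.8] w 0.0702
[0.3, 0.2, 0.04] [0.23, -0.26, 0.67]
t 5.82 pos [0.5664 0.0902 0.1276] ang 1.7 dist 0.0241 n 4 q [ 0.08  0.52  1.71 -0.    0.88 -0.01] F [-1.   0.6  0.8] w 0.0702
[-0.43, 0.05, 0.01] [0.06, -0.07, 0.6]
[-0.43, 0.05, 0.01] [0.06, -0.07, 0.59]
[-0.43, 0.05, 0.01] [0.06, -0.07, 0.59]
[-0.43, 0.05, 0.01] [0.06, -0.08, 0.59]
```

View pics/s7.png

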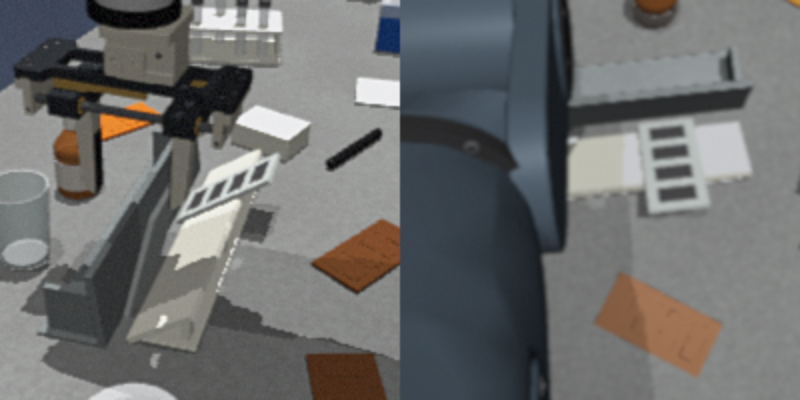

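Plate at about 76 degrees, narrow plate undisturbed, forces near zero. Going on in small pushes.

```bash
python3 -m jog '[-0.4,0,0,0,-0.1,0.6,7, -0.4,0,0,0,-0.1,0.6,7, -0.4,0,0,0,-0.1,0.6,7, 0,0,0,0,0,0,7]'; python3 -c "
from way import *
for th,P in((88,90),):
  rows(push_tcp(th,P,.07,gap=0)+[.005,0,0],P,1,maxr=2.,maxd=.008)
from plant import snapshot
import cv2
p=snapshot('side')['color']
cv2.imwrite('pics/s8.png',cv2.resize(p[130:280,150:350][:,:,::-1],None,fx=4,fy=4,interpolation=2))"
```

```text
time_s: 6.25
tool_pos: [0.5835, 0.0918, 0.1304]
tcp_rot: [-0.52, 0.477, -0.48, 0.522]
wrist_force: [0.5, 0.4, 0.6]
width: 0.0698
t 6.25 pos [0.5835 0.0918 0.1304] ang 0.4 dist 0.008 n 1 q [ 0.08  0.56  1.64 -0.    0.94 -0.01] F [0.5 0.4 0.6] w 0.0698
[-0.33, 0.21, 0.04] [0.25, -0.05, 0.75]
```

View pics/s8.png

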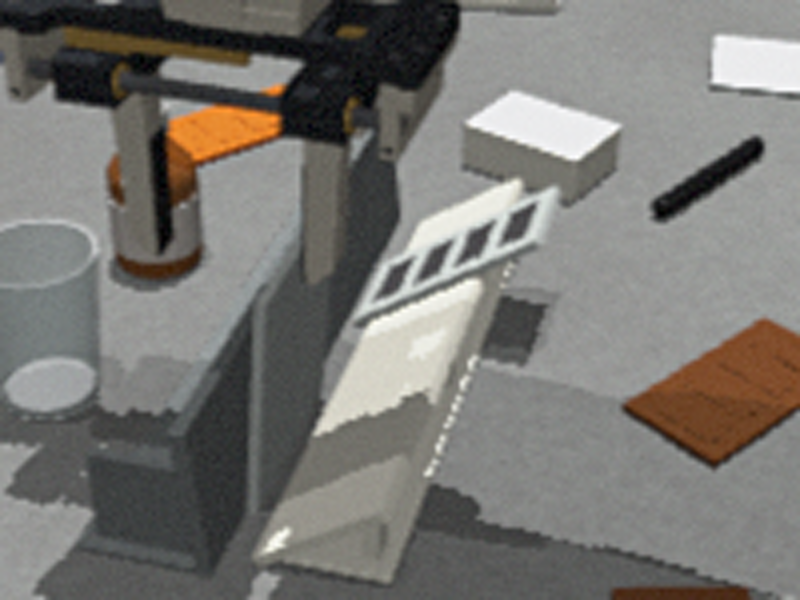

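```bash
python3 -m jog '[-0.4,0,0,0,0,0.5,7, 0,0,0,0,0,0.4,7, 0,0,0,0,0,0,7, 0,0,0,0,0,0,7]'; python3 -c "
from way import *
for th,P in((92,90),):
  rows(push_tcp(th,P,.07,gap=0)+[.005,0,0],P,1,maxr=2.,maxd=.008)
from plant import snapshot
import cv2
p=snapshot('side')['color']
cv2.imwrite('pics/s9.png',cv2.resize(p[130:280,150:350][:,:,::-1],None,fx=4,fy=4,interpolation=2))"
```

```text
time_s: 6.63
tool_pos: [0.5928, 0.0926, 0.1299]
tcp_rot: [0.522, -0.479, 0.478, -0.52]
wrist_force: [-0.1, 0.5, -1.1]
width: 0.0702
t 6.63 pos [0.5928 0.0926 0.1299] ang 0.3 dist 0.0072 n 1 q [ 0.08  0.57  1.61 -0.    0.96 -0.01] F [-0.1  0.5 -1.1] w 0.0702
[0.14, 0.21, 0.05] [0.26, -0.11, 0.66]
```

View pics/s9.png

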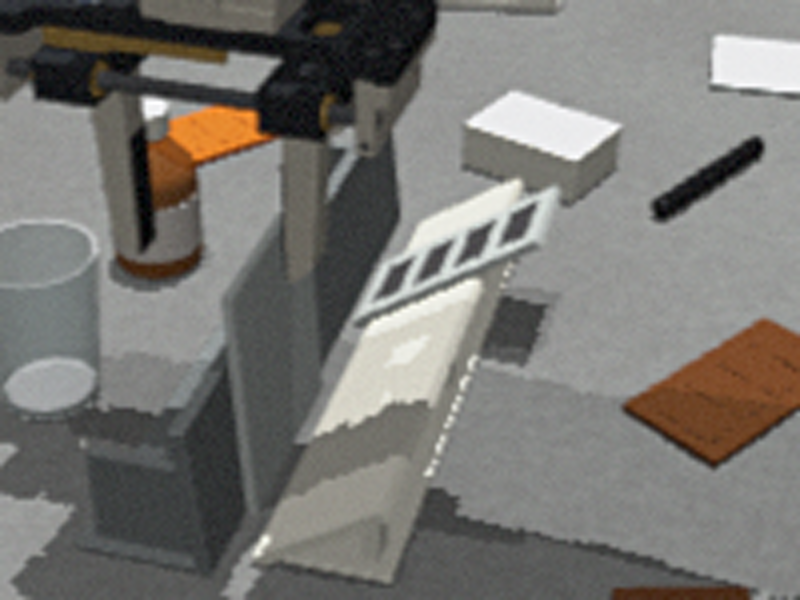

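Run:
```python
from fit import *; from way import *
S=snapshot('side')
z=lambda X:((proj(S,X)-[150,130])*4).round(0)
for dx in(.004,.008):
  for th in(84,88,92,96):
    t=np.radians(th);B=np.array([dx,.05,0]);E=B+.12*np.array([-np.cos(t),0,np.sin(t)])
    P=FOOT+Ro.from_euler('z',YAW).apply(np.array([B,E]));print(dx,th,z(P).tolist())
```

```text
0.004 84 [[258.0, 508.0], [274.0, 302.0]]
0.004 88 [[258.0, 508.0], [256.0, 297.0]]
0.004 92 [[258.0, 508.0], [237.0, 294.0]]
0.004 96 [[258.0, 508.0], [219.0, 292.0]]
0.008 84 [[250.0, 506.0], [265.0, 300.0]]
0.008 88 [[250.0, 506.0], [247.0, 296.0]]
0.008 92 [[250.0, 506.0], [229.0, 292.0]]
0.008 96 [[250.0, 506.0], [210.0, 290.0]]
```

By projection, the plate is at about 91 degrees, just past vertical. One more nudge of a few mm, then I'll check.

```bash
python3 -m jog '[0,0,0,0,0,0.4,7, 0,0,0,0,0,0.2,7, 0,0,0,0,0,0,7, 0,0,0,0,0,0,7]'; python3 -c "
from plant import *
import cv2
s=read_state();print(s['tool_pos'],s['wrist_force'])
p=snapshot('side')['color']
cv2.imwrite('pics/s10.png',cv2.resize(p[130:280,150:350][:,:,::-1],None,fx=4,fy=4,interpolation=2))"
```

```text
time_s: 7.07
tool_pos: [0.5989, 0.0932, 0.13]
tcp_rot: [0.522, -0.478, 0.478, -0.52]
wrist_force: [0.3, 0.1, -0.3]
width: 0.07
[0.59892588 0.09317984 0.1299586 ] [ 0.27612462  0.08110564 -0.32925721]
```

View pics/s10.png

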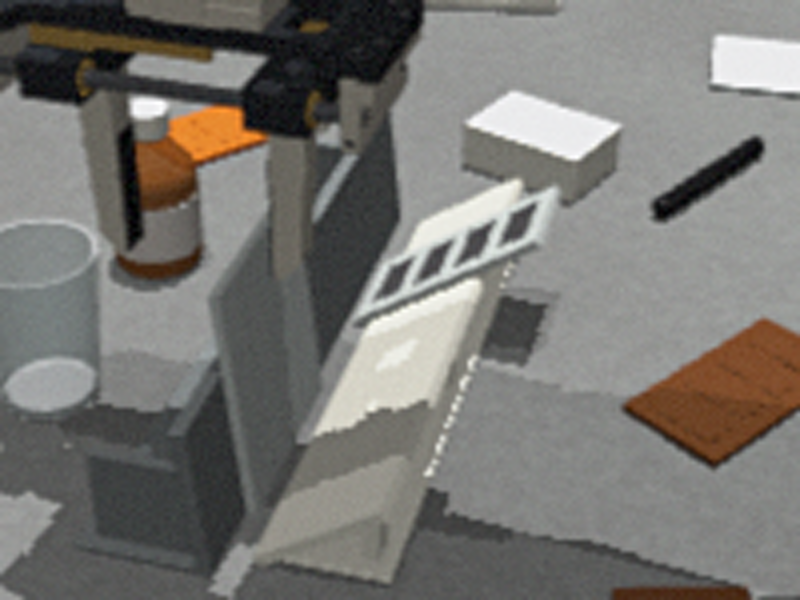

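The plate's top corner is at (215,293), which is about 95 degrees, so it is leaning back on the board. I back off slowly.

```bash
python3 -m jog '[0,0,0,0,0,-0.3,7, 0,0,0,0,0,-0.4,7, 0,0,0,0,0,-0.5,7, 0,0,0,0,0,-0.3,7, 0,0,0,0,0,0,7, 0,0,0,0,0,0,7]'; python3 -c "
from plant import *
import cv2
p=snapshot('side')['color']
cv2.imwrite('pics/s11.png',cv2.resize(p[130:280,150:350][:,:,::-1],None,fx=4,fy=4,interpolation=2))"
```

```text
time_s: 7.62
tool_pos: [0.5816, 0.0917, 0.13]
tcp_rot: [0.522, -0.479, 0.478, -0.52]
wrist_force: [0.1, -0.8, 0.0]
width: 0.0702
```

View pics/s11.png

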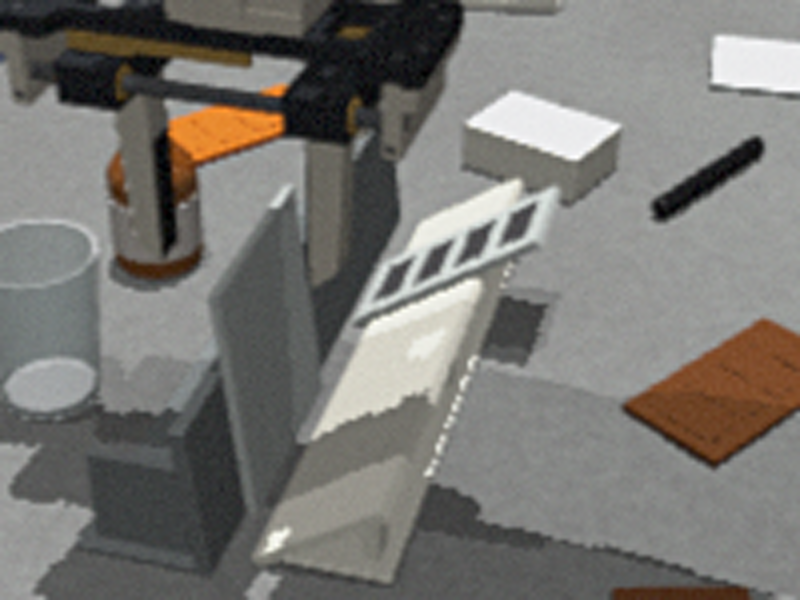

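It stands by itself. I rise clear.

```bash
python3 -m jog '[0,0,0,0,-1,0,7, 0,0,0,0,-2,0,7, 0,0,0,0,-3,0,7, 0,0,0,0,-3,0,7, 0,0,0,0,-3,-3,7, 0,0,0,0,-1,-4,7, 0,0,0,0,0,-4,7, 0,0,0,0,0,-4,7]';python3 -m jog '[0,0,0,0,0,-3,7, 0,0,0,0,0,0,7, 0,0,0,0,0,0,7]'
python3 - <<'E'
from fit import *; from way import *
S=snapshot('side');T=snapshot('top')
z=lambda X:(proj(S,X)).round(0)
p,q=S['color'],T['color']
cv2.imwrite('pics/s12.png',cv2.resize(cv2.hconcat([p[120:300,150:350],q[120:300,130:330]])[:,:,::-1],None,fx=2,fy=2,interpolation=2))
for n,s in(('side',S),('top',T)):
    for k in('wide_plate','narrow_plate'):print(n,k,[(f['xy'],round(f['p'],2)) for f in spot_point(s,k)][:4])
E
```

```text
time_s: 8.33
tool_pos: [0.4347, 0.0789, 0.2686]
tcp_rot: [-0.521, 0.478, -0.479, 0.521]
wrist_force: [0.6, 0.3, 1.4]
width: 0.0698
time_s: 8.58
tool_pos: [0.398, 0.0759, 0.2716]
tcp_rot: [-0.52, 0.477, -0.479, 0.522]
wrist_force: [1.0, -0.3, -1.0]
width: 0.07
side wide_plate [([218.4, 216.5], 0.65)]
side narrow_plate [([325.7, 307.0], 0.75), ([264.3, 191.7], 0.58), ([208.1, 160.1], 0.55)]
top wide_plate [([191.5, 190.3], 0.89)]
top narrow_plate [([258.8, 291.6], 0.89), ([267.3, 210.7], 0.85), ([331.2, 118.2], 0.79)]
```

View pics/s12.png

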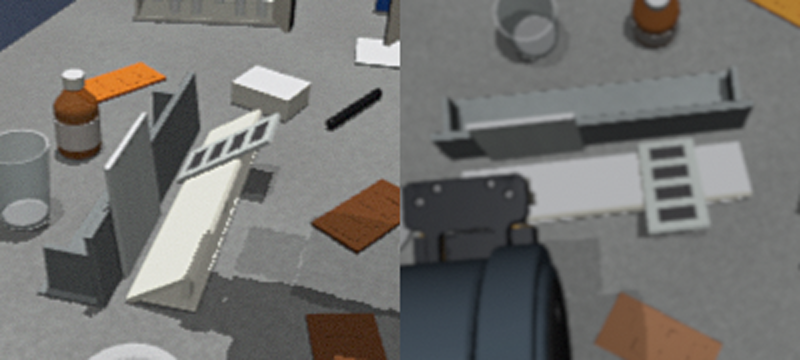

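```bash
python3 -c "
from plant import *
print(read_state()['time_s']);print(sign_off())"
```

```text
8.8833
the job is handed in; nothing more can be done
None
```

The wide plate is standing on its lower edge and leaning by itself on the backrest. I handed the job in at 8.9 s of the 35 s allowed.

I hooked the rear finger behind the plate's raised end and pushed it up the 120 mm arc, with wrist readings never above about 2 N. Once the plate had tipped just past vertical onto the board, I backed the gripper off and raised it well clear.

**Last checks, from the side and top pictures after the robot was clear:**
- **Wide plate:** by projection it leans at about 95 degrees, matching the backrest. It stands about 70 mm to the left of the backrest's middle, well between its ends.
- **Narrow plate:** it still lies on the slope, and its spot in the top view moved by less than 1 pixel.

No check failed or disagreed. My first plan, gripping the plate's end, was out of the wrist's range, so I switched to pushing before touching anything. The plate's position fit was only good to about 3 mm, and the sign-off gave no verdict.

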